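# Unstack the paint delivery: two sets to the seats, two crosswise onto stock

### The job

Take apart the crossed stack of four paint cartons on the pale wooden board. Lay the red carton on the red mat and the yellow carton on the yellow mat, each centred and lengthwise along its mat; lay the blue and green cartons on the two brown cartons on the black board as the next, crossing layer: each square across both brown cartons, one at each end, flush with their ends (either colour at either end). Set everything down label up without dropping or tipping it, let go, and leave the jars and the brush pot alone.

Things in the scene. Friction and masses are not known exactly. Their poses are not given: they have to be found in the camera images.
- red_set: Loose red carton, 130 (x) by 40 (y) by 32 (z) mm, 100 to 210 g, rigid: red sleeve, white ends, white label with red dot on top. Starts in the upper layer of the crossed stack: across both lower cartons, underside 40 mm above the table, parallel to the other upper one, 90 mm between centres. Origin: centre of underside; x along its length, z up; same after a half turn.
- blue_set: Loose blue carton, 130 (x) by 40 (y) by 32 (z) mm, 100 to 210 g, rigid: blue sleeve, white ends, white label with blue dot on top. Starts in the upper layer of the crossed stack: across both lower cartons, underside 40 mm above the table, parallel to the other upper one, 90 mm between centres. Origin: centre of underside; x along its length, z up; same after a half turn.
- yellow_set: Loose yellow carton, 130 (x) by 40 (y) by 32 (z) mm, 100 to 210 g, rigid: yellow sleeve, white ends, white label with yellow dot on top. Starts in the lower layer of the crossed stack: on a fixed pale wooden board (150 x 150 x 8 mm), under the upper two, parallel to the other lower one, 90 mm between centres. Origin: centre of underside; x along its length, z up; same after a half turn.
- green_set: Loose green carton, 130 (x) by 40 (y) by 32 (z) mm, 100 to 210 g, rigid: green sleeve, white ends, white label with green dot on top. Starts in the lower layer of the crossed stack: on a fixed pale wooden board (150 x 150 x 8 mm), under the upper two, parallel to the other lower one, 90 mm between centres. Origin: centre of underside; x along its length, z up; same after a half turn.
- red_mat: red seat mat with a thin white outline, 160 (x) by 70 (y) by 4 (z) mm, fixed to the table, its place and yaw vary. Origin: centre of its underside; x along its length, z up. It looks the same after a half turn about z.
- yellow_mat: yellow seat mat with a thin white outline, 160 (x) by 70 (y) by 4 (z) mm, fixed to the table, its place and yaw vary. Origin: centre of its underside; x along its length, z up. It looks the same after a half turn about z.
- stock: Fixed black board 150 x 150 x 8 mm with two plain brown cartons (130 x 40 x 32 mm) fixed on it along its x, centred at y = -45 and +45 mm, tops 40 mm above the table. Place and yaw vary. Origin: centre of the board's underside, z up. The next layer lies along the board's y on those tops, centred at x = -45 and +45 mm, flush with the brown cartons' ends and outer sides.
- white_jar: white paint jar with a paper label, 62 mm across, 70 mm high. A bystander, loose, standing beyond the work: leave it alone. Origin: centre of its underside.
- orange_jar: orange paint jar with a black lid and a paper label, 62 mm across, 70 mm high. A bystander, loose, standing beyond the work: leave it alone. Origin: centre of its underside.
- brush_pot: white ceramic pot 78 mm across and 92 mm high, full of paint brushes reaching to about 200 mm. A bystander, loose, standing beyond the work: leave it alone. Origin: centre of its underside.
Things that resemble listed ones, but are neither listed nor needed, are in the scene too. What is shaped like the red_set but orange or purple is not meant.

How it is judged:
By the outcome, as a careful person would: the job done as asked, in the order asked, and still so for the second after the job is handed in, with the robot touching nothing.
It also fails if it takes over 120 s, if anything falls off the work surface, if the arm or the gripper's body presses on something with over 40 N, if the wrist force passes 120 N, or if a joint passes its speed limit or range.

### The arm

A 6-joint arm with a two-finger parallel gripper is mounted at the origin on the work surface. World frame = base frame: x ahead of the robot, y to its left, z up, the work surface at z = 0. Lengths are in m, angles in rad, forces in N, time in s.
With the tool pointing down it reaches from about 0.35 to 0.975 m from the base axis. Payload 4.9 kg.
Tool frame: the origin (TCP) lies at the very end of the fingers, on their centre line; the grasp point (between the pads) lies 19 mm behind it (manip.grip_depth is the distance from the TCP to the grasp point, in m); z points along the fingers, x is the direction in which the jaws open and shut, and the axes are right-handed (so a half turn about z gives the same grasp; the last joint's range is limited). The gripper opens to 85 mm and grips with 20 to 120 N. Pads are 22 mm wide; open, the fingers measure 114 mm over their backs; the gripper's body (76 mm by 85 mm) begins 54 mm behind the grasp point. The pads swing forward as they close: fully open they stand 13 mm farther back than shut.
Start: joints at [1.045, 0.053, 1.613, -0, 1.476, -0.119], TCP at [0.247, 0.574, 0.209] pointing down, gripper open.
Joint ranges: [-3.01, 3.01], [-1.01, 2.22], [0.06, 2.58], [-1.02, 4.17], [0.09, 2.62], [-3.14, 3.14]. Speed limits (rad/s): [2.57, 2.57, 3.14, 3.14, 3.14, 3.14].

### API

Orientations are given as a unit quaternion [w, x, y, z].
In Python, from plant import manip gives the robot as it stands. The module is installed in compiled form; this text tells all that it offers.
- The arm moves only by the shell command python3 -m crank 'ROWS' [OPENING]. ROWS is JSON, a list of rows, each a list of 4 numbers: the shift along the tool's x, y, z in cm, then the turn about the tool's z in units of 6 degrees (1.0 is 6 degrees). A call has 1 to 10 rows; each row shifts and turns the commanded pose from where the row before left it, along the tool's axes as they then stand; what a row does not reach is not made up. A row lasts 1/12 s, in which the tool goes at most 41.7 mm and 7.16 degrees, less where a joint would pass 70% of its speed; a pose out of reach is approached as far as the arm can. A call with a gripper value outside its range is refused whole. OPENING is the opening, from 0 (shut) to 1 (fully open), set as the call begins (- or left out, the last holds). The fingers move at their own pace and stop on an object; the grip force is fixed at half the most. Time passes only in rows, so rows that do not move let the fingers close. It gives the time, the measured TCP pose, the force and the opening at its end, in the units of the state.
- manip.state(): the state, without advancing time (a new reading comes with each control period).
- manip.grab_frame(name): name is "scene" or "top" or "wrist"; returns a dict with "img" (420x560x3 uint8, red, green, blue), "intrinsics" (3x3 intrinsics, pixels), "D" ([k1, k2, p1, p2, k3] as OpenCV has them; the pictures are not rectified), "position" and "orientation" of the camera in the world. Camera axes: x right, y up, looking along -z (the intrinsics and any distortion apply to the point x, -y, -z); pixel columns grow to the right and rows downward; lengths in m; the calibration is good to about 2 mm. A picture is of the moment at which its call begins. There is no depth.
- manip.job_done(): hands the job in, once; it reports no verdict.
The state is a dict: "time": time; "joint_pos": joint angles; "joint_vel": joint speeds; "joint_efforts": joint torques, N m; "tool_pos": TCP position; "tool_rot": TCP orientation; "contact_force": force on the tool from outside, world axes, zero at the start; "ft_torque": the same for the moment, N m; "gripper_width": opening from 0.0 (shut) to 1.0 (fully open).
Only numpy, scipy, OpenCV 4.12 (cv2) and the standard library are available. Lean on these libraries where they do the work, as an engineer would, in place of code of your own. Each camera call takes 0.05 s, during which the arm holds its last target.

## Working session

There is one attempt and no reset: what is moved stays moved. The work goes in short steps, Python scripts to look and compute and a shell command to move; the robot and the scene stay as the last step left them, time stands still between calls to the robot, and variables do not carry over. Pictures are saved under pics/ and viewed, and the job is handed in when it is done.

```bash
mkdir -p pics; python3 - <<'E'
from plant import manip
import cv2, numpy as np
s=manip.state(); print({k:np.round(v,3).tolist() for k,v in s.items()}, manip.grip_depth)
for n in ("scene","top","wrist"):
    f=manip.grab_frame(n); cv2.imwrite(f"pics/{n}0.png",f["img"][:,:,::-1])
    print(n,np.round(f["intrinsics"],1).tolist(),np.round(f["D"],4),np.round(f["position"],3),np.round(f["orientation"],3))
E
```

```text
{'time': 0.0, 'joint_pos': [1.045, 0.053, 1.614, 0.0, 1.476, -0.119], 'joint_vel': [0.001, 0.001, -0.001, 0.001, -0.001, -0.001], 'joint_efforts': [-0.001, -39.369, -37.017, -0.0, 0.007, -0.0], 'tool_pos': [0.247, 0.573, 0.208], 'tool_rot': [0.0, 0.835, 0.55, -0.001], 'contact_force': [0.037, -0.848, 0.531], 'ft_torque': [-0.004, -0.005, -0.026], 'gripper_width': 1.001} 0.0187
scene [[453.6, 0.0, 277.2], [0.0, 453.6, 209.7], [0.0, 0.0, 1.0]] [0.0307 0.     0.     0.     0.    ] [1.364 0.362 1.077] [0.503 0.2   0.297 0.786]
top [[476.5, 0.0, 279.4], [0.0, 476.5, 210.2], [0.0, 0.0, 1.0]] [0.05 0.   0.   0.   0.  ] [ 0.329 -0.007  1.366] [-0.704 -0.056  0.055  0.706]
wrist [[292.4, 0.0, 272.8], [0.0, 292.4, 210.1], [0.0, 0.0, 1.0]] [-0.0319  0.      0.      0.      0.    ] [0.18  0.603 0.374] [ 0.826 -0.123 -0.079  0.544]
```

View pics/scene0.png

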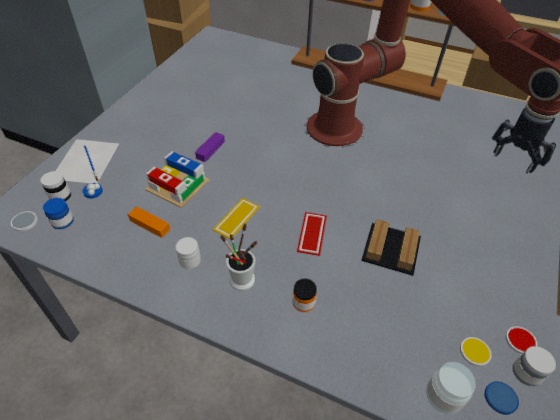

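View pics/top0.png

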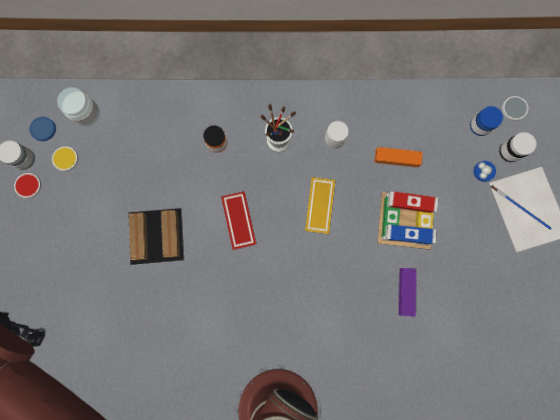

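View pics/wrist0.png

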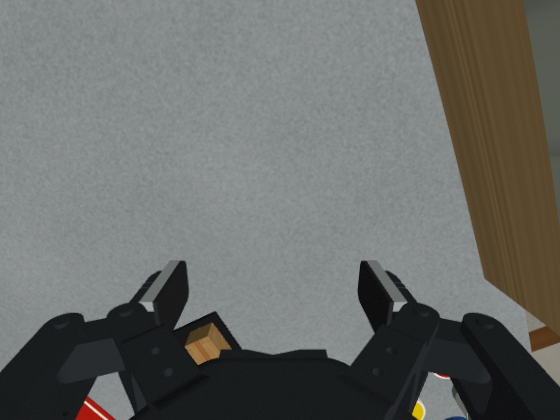

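The top view shows the stack at about (412,220), with red and blue on top and green and yellow below. The yellow mat is at (320,206), the red mat at (238,220) and the stock at (155,236). The decoys are orange at (398,157) and purple at (407,292). Next I'll measure coarsely with the top camera.

```bash
cat > h.py <<'E'
import numpy as np, cv2
from scipy.spatial.transform import Rotation as R
from plant import manip
def rot(q): return R.from_quat([q[1],q[2],q[3],q[0]])
def ray(f,p):
    p=np.asarray(p,float).reshape(-1,1,2)
    u=cv2.undistortPoints(p,f["intrinsics"],np.array(f["D"],float)).reshape(-1,2)
    d=np.c_[u[:,0],-u[:,1],-np.ones(len(u))]
    return np.array(f["position"]),rot(f["orientation"]).apply(d)
def onz(f,p,z):
    o,d=ray(f,p); return (o+d*((z-o[2])/d[:,2])[:,None])[:,:2]
def proj(f,P):
    q=rot(f["orientation"]).inv().apply(np.atleast_2d(P)-f["position"]); q=q*[1,-1,-1]
    return cv2.projectPoints(q,np.zeros(3),np.zeros(3),f["intrinsics"],np.array(f["D"],float))[0].reshape(-1,2)
def hsv(f): return cv2.cvtColor(f["img"],cv2.COLOR_RGB2HSV)
def mask(f,c):
    h=hsv(f); H,S,V=[h[...,i].astype(int) for i in range(3)]
    m={'red':((H<6)|(H>172))&(S>150)&(V>70),'yellow':(H>18)&(H<32)&(S>120)&(V>90),'blue':(H>100)&(H<125)&(S>140)&(V>60),
       'green':(H>45)&(H<90)&(S>110)&(V>50),'brown':(H>8)&(H<20)&(S>70)&(V>60),'black':(V<45),'white':(S<60)&(V>150)}[c]
    return m.astype(np.uint8)
def blobs(f,c,amin=40):
    m=mask(f,c); cs,_=cv2.findContours(m,cv2.RETR_EXTERNAL,cv2.CHAIN_APPROX_NONE)
    return sorted([k for k in cs if cv2.contourArea(k)>amin],key=cv2.contourArea,reverse=True)
def rect(f,cnt,z):
    w=onz(f,cnt.reshape(-1,2),z)*1000
    (c,(a,b),t)=cv2.minAreaRect(w.astype(np.float32))
    if a<b: a,b,t=b,a,t+90
    return np.round(c,1),round(a,1),round(b,1),round((t+90)%180-90,1)
E
python3 - <<'E'
from h import *
f=manip.grab_frame("top")
for c,z in (('red',.072),('blue',.072),('yellow',.004),('red',.004),('brown',.04),('black',.008),('green',.04),('yellow',.04)):
    for k in blobs(f,c)[:5]:
        M=k.reshape(-1,2).mean(0)
        print(c,z,M.round(),*rect(f,k,z))
w=manip.grab_frame("wrist"); s=manip.state()
r=rot(s["tool_rot"]); print("cam in tool",r.inv().apply(w["position"]-np.array(s["tool_pos"])), (r.inv()*rot(w["orientation"])).apply([0,0,-1]))
E
```

```text
red 0.072 [238. 220.] [508.3 107.5] 125.1 40.8 12.9
red 0.072 [413. 202.] [ 556. -373.] 111.4 42.8 81.9
red 0.072 [ 26. 185.] [606.  685.9] 56.4 55.9 4.2
red 0.072 [238. 222.] [507.3 107. ] 149.5 64.5 12.8
blue 0.072 [411. 234.] [ 467.3 -363.3] 110.7 40.2 83.5
blue 0.072 [489. 118.] [ 792.9 -594.8] 73.9 60.7 -48.8
blue 0.072 [485. 171.] [ 642.9 -571.9] 57.7 53.8 89.6
yellow 0.004 [320. 205.] [ 559.8 -123.3] 158.9 69.6 -7.7
yellow 0.004 [ 64. 158.] [701.5 622.3] 62.3 60.3 45.6
yellow 0.004 [424. 218.] [ 517.9 -419.6] 48.4 45.0 86.9
red 0.004 [238. 220.] [517.7 113.5] 131.7 43.0 12.9
red 0.004 [413. 202.] [ 568.  -392.3] 117.3 45.1 81.9
red 0.004 [ 26. 185.] [620.6 722.3] 59.4 58.8 4.2
red 0.004 [238. 222.] [516.6 113. ] 157.4 67.9 12.8
brown 0.04 [280.  25.] [1095.8   -7.5] 1640.6 36.8 89.9
brown 0.04 [137. 236.] [468.3 389.4] 133.1 46.0 5.0
brown 0.04 [398. 157.] [ 693.2 -345.6] 135.1 48.8 83.4
brown 0.04 [169. 234.] [475.7 301.5] 133.1 46.8 5.3
brown 0.04 [393. 230.] [ 510.1 -358.2] 146.0 145.4 83.3
black 0.008 [ 18. 335.] [201.5 714.2] 139.5 81.3 63.9
black 0.008 [163. 240.] [471.  346.5] 147.4 144.9 4.3
black 0.008 [ 61. 390.] [ 56.6 580.8] 278.1 23.4 54.5
black 0.008 [294. 399.] [ 29.7 -46.6] 137.1 34.3 54.7
black 0.008 [214. 135.] [768.  188.1] 58.3 56.1 0.8
green 0.04 [388. 216.] [ 519.9 -318.5] 108.9 43.0 -5.9
yellow 0.04 [320. 205.] [ 553.7 -120.2] 154.7 67.8 -7.7
yellow 0.04 [ 64. 158.] [691.6 605.7] 60.6 58.7 45.6
yellow 0.04 [424. 218.] [ 512.9 -408.7] 47.1 43.8 86.9
cam in tool [ 0.0006817  -0.07328714 -0.16587053] [-0.00101311  0.2896188   0.95714154]
```

```bash
cat >> h.py <<'E'
def yaw():
    x=rot(manip.state()["tool_rot"]).apply([1,0,0]); return np.degrees(np.arctan2(x[1],x[0]))
def go(x,y,z,psi=None):
    "mm; prints turn units first, then the shift in tool axes (cm) after the turn"
    s=manip.state(); r=rot(s["tool_rot"]); y0=yaw(); p=np.array(s["tool_pos"])*1000
    t=0 if psi is None else (y0-psi+180)%360-180
    a=np.radians(y0-t); d=np.array([x,y,z])-p
    X=np.array([np.cos(a),np.sin(a),0]);Y=np.array([np.sin(a),-np.cos(a),0])
    print("t %.2f tcp"%s["time"],p.round(1),"yaw %.2f"%y0,"tilt",r.apply([0,0,1]).round(4)[:2],"q6 %.2f"%s["joint_pos"][5],"grip %.3f"%s["gripper_width"])
    print("turn units %.3f | then cm x %.2f y %.2f z %.2f"%(t/6,X@d/10,Y@d/10,-d[2]/10))
E
python3 -m crank '[[0,0,-0.4,1.1],[0,0,-0.4,1.1],[0,0,-0.4,1.1],[0,0,-0.4,1.1],[0,0,-0.4,1.1],[0,0,-0.4,1.1],[0,0,-0.4,1.1],[0,0,-0.4,1.1],[0,0,-0.4,1.1],[0,0,-0.4,1.1]]' 1
python3 -c "
from h import *
go(512,-330,250,-6.5)"
```

```text
time: 1.08
tool_pos: [0.2472, 0.5739, 0.2488]
tool_rot: [0.0, 1.0, 0.003, -0.0]
contact_force: [-0.2, -0.7, 0.5]
gripper_width: 0.998
t 1.08 tcp [247.2 573.9 248.8] yaw 0.36 tilt [-0.0002 -0.0004] q6 1.04 grip 0.998
turn units 1.144 | then cm x 36.54 y 86.81 z -0.12
```

```bash

python3 -m crank '[[0,0,0,1.14],[2.4,3.1,0,0],[2.4,3.1,0,0],[2.4,3.1,0,0],[2.4,3.1,0,0],[2.4,3.1,0,0],[2.4,3.1,0,0],[2.4,3.1,0,0],[2.4,3.1,0,0],[2.4,3.1,0,0]]' | head -2
python3 -m crank '[[2.0,3.5,0,0],[2.0,3.5,0,0],[2.0,3.5,0,0],[2.0,3.5,0,0],[2.0,3.5,0,0],[0.9,3.9,0,0],[0.9,3.9,0,0],[0.9,3.9,0,0],[0.9,3.9,0,0],[0.9,3.9,0,0]]' |head -2
python3 -c "
from h import *
go(512,-330,250,-6.5)"
```

```text
time: 1.92
tool_pos: [0.4327, 0.2717, 0.249]
time: 2.75
tool_pos: [0.5365, -0.112, 0.2489]
t 2.75 tcp [ 536.5 -112.   248.9] yaw -6.16 tilt [ 0.0003 -0.    ] q6 -0.23 grip 1.001
turn units 0.057 | then cm x 0.03 y 21.94 z -0.11
```

```bash

python3 -m crank '[[0,3.7,0,0],[0,3.7,0,0],[0,3.7,0,0],[0,3.7,0,0],[0,3.7,0,0],[0,3.0,0,0],[0,0,0,0],[0,0,0,0]]' | head -2
python3 -c "
from h import *
go(512,-330,250,-6.5)
f=manip.grab_frame('wrist'); cv2.imwrite('pics/w1.png',f['img'][:,:,::-1])
for c,z in (('red',.072),('blue',.072),('green',.04),('yellow',.04)):
    for k in blobs(f,c,200)[:3]: print(c,k.reshape(-1,2).mean(0).round(),*rect(f,k,z))
"
```

```text
time: 3.42
tool_pos: [0.5131, -0.3249, 0.2484]
t 3.42 tcp [ 513.1 -324.9  248.4] yaw -6.30 tilt [-0.0007  0.0009] q6 -0.58 grip 1.001
turn units 0.033 | then cm x -0.05 y 0.52 z -0.16
red [315. 218.] [ 560.  -372.4] 115.6 41.6 81.7
blue [242. 219.] [ 471.6 -364.1] 112.3 40.4 84.3
green [280. 171.] [ 522.8 -319.2] 111.3 41.8 -6.3
yellow [295.  15.] [ 558.4 -138. ] 124.4 33.5 -7.6
yellow [277. 240.] [ 511.3 -407.8] 50.7 50.0 83.7
yellow [294.  31.] [ 557.5 -145.1] 146.2 45.0 -6.2
```

View pics/w1.png

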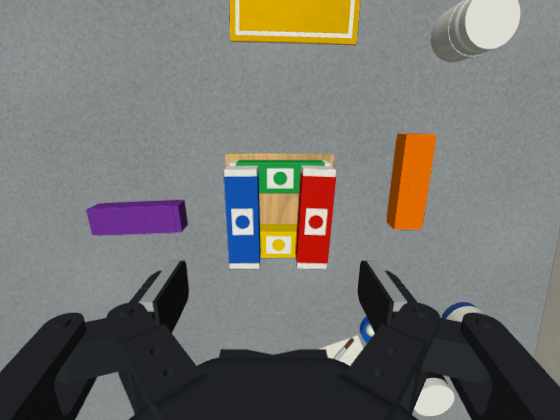

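```bash
cat >> h.py <<'E'
def dots(f,c,z,amax=600):
    "coloured dot inside a white label: child contour of white blob"
    m=mask(f,'white'); cs,hi=cv2.findContours(m,cv2.RETR_CCOMP,cv2.CHAIN_APPROX_NONE); mc=mask(f,c); out=[]
    for k,h in zip(cs,hi[0] if hi is not None else []):
        if h[3]<0: continue
        a=cv2.contourArea(k)
        if not 15<a<3000: continue
        M=cv2.moments(k); p=np.array([M['m10'],M['m01']])/M['m00']
        x,y,w,hh=cv2.boundingRect(k)
        if max(w,hh)>1.6*min(w,hh): continue
        if mc[int(round(p[1])),int(round(p[0]))]: out.append((p.round(1),onz(f,[p],z)[0]*1000))
    return out
def show():
    f=manip.grab_frame('wrist'); D={}
    for c,z in (('red',.072),('blue',.072),('green',.04),('yellow',.04)):
        for p,w in dots(f,c,z): print(c,p,w.round(1)); D[c]=w
    for a,b in (('blue','red'),('yellow','green')):
        if a in D and b in D: d=D[b]-D[a]; print(a,b,np.linalg.norm(d).round(1),"ang %.2f"%np.degrees(np.arctan2(d[1],d[0])))
    return f
E
python3 -c "
from h import *
show()"
```

```text
red [315.  222.5] [ 561.1 -374.7]
blue [241.6 222.4] [ 470.6 -364.6]
green [279.5 178.9] [ 523.  -321.5]
yellow [277.7 245.4] [ 510.9 -414.3]
blue red 91.1 ang -6.34
yellow green 93.6 ang 82.59
```

```bash

python3 -c "
from h import *
go(560,-374,160,-6.5)"
```

```text
t 3.52 tcp [ 513.7 -323.1  248.7] yaw -6.14 tilt [-0.0003  0.0008] q6 -0.58 grip 0.993
turn units 0.061 | then cm x 5.18 y 4.53 z 8.87
```

```bash

python3 -m crank '[[1.7,1.5,2.9,0.06],[1.7,1.5,2.9,0],[1.8,1.5,3.0,0],[0,0,0,0],[0,0,0,0]]' | head -2
python3 -c "
from h import *
go(560,-374,41,-6.5)
f=show(); cv2.imwrite('pics/w2.png',f['img'][:,:,::-1])"
```

```text
time: 3.93
tool_pos: [0.5597, -0.3719, 0.1571]
t 3.93 tcp [ 559.7 -371.9  157.1] yaw -6.42 tilt [-0.0052  0.0047] q6 -0.59 grip 1.001
turn units 0.014 | then cm x 0.06 y 0.20 z 11.61
red [274.5 211.3] [ 561.  -374.6]
blue [173.6 211.3] [ 470.4 -364.5]
green [228.7 153. ] [ 522.8 -321.3]
yellow [231.1 243.5] [ 510.7 -414.3]
blue red 91.2 ang -6.37
yellow green 93.7 ang 82.61
```

View pics/w2.png

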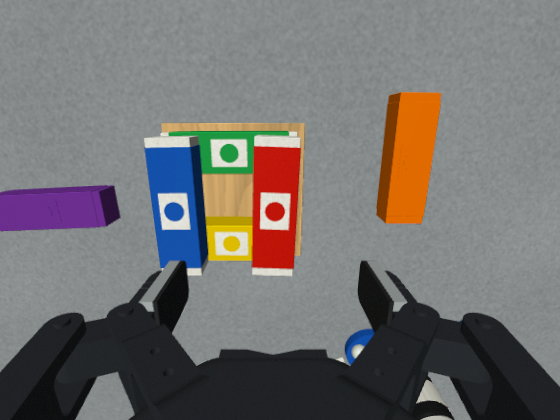

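```bash

python3 -m crank '[[0.1,0.2,3.0,0],[0,0,3.0,0],[0,0,2.8,0],[0,0,1.4,0],[0,0,1.4,0],[0,0,0,0],[0,0,0,0]]'
python3 -c "
from h import *
go(561,-374.5,41,-6.5)
f=show(); cv2.imwrite('pics/w3.png',f['img'][:,:,::-1])"
```

```text
time: 4.57
tool_pos: [0.5617, -0.3764, 0.0464]
tool_rot: [0.0, 0.998, -0.057, 0.001]
contact_force: [0.1, -0.4, -0.1]
gripper_width: 1.0
t 4.57 tcp [ 561.7 -376.4   46.4] yaw -6.48 tilt [ 0.0013 -0.001 ] q6 -0.59 grip 1.000
turn units 0.003 | then cm x -0.09 y -0.18 z 0.54
red [269.8 264.5] [ 561.  -374.7]
blue [ 99.9 264.5] [ 470.  -364.7]
green [195.1 164.1] [ 522.6 -321.1]
yellow [204.1 301.9] [ 510.7 -414.5]
blue red 91.6 ang -6.31
yellow green 94.1 ang 82.70
```

View pics/w3.png

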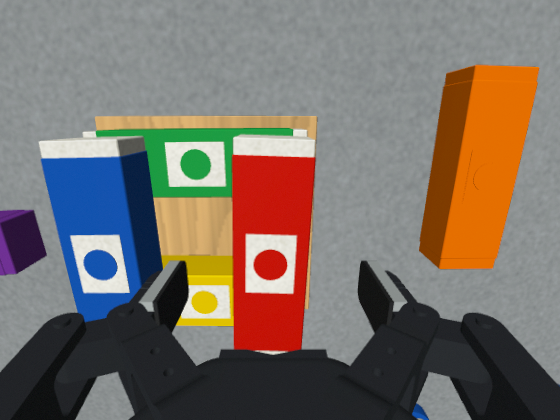

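```bash

python3 -m crank '[[-0.1,-0.1,0.5,0],[0,0,0,0]]' | tail -2
python3 -m crank '[[0,0,0,0],[0,0,0,0],[0,0,0,0],[0,0,0,0],[0,0,0,0],[0,0,0,0],[0,0,0,0],[0,0,0,0]]' 0
python3 -c "
from h import *
go(561,-374.5,250,-6.5)
f=show(); cv2.imwrite('pics/w4.png',f['img'][:,:,::-1])"
```

```text
contact_force: [-0.4, 0.0, 0.7]
gripper_width: 1.002
time: 5.45
tool_pos: [0.5608, -0.3757, 0.0407]
tool_rot: [0.0, 0.998, -0.057, 0.001]
contact_force: [0.9, -0.3, 3.9]
gripper_width: 0.443
t 5.45 tcp [ 560.8 -375.7   40.7] yaw -6.51 tilt [ 0.0011 -0.001 ] q6 -0.59 grip 0.443
turn units -0.001 | then cm x 0.01 y -0.12 z -20.93
red [272.8 271.3] [ 561.4 -375.1]
blue [ 96.1 270.8] [ 470.  -364.7]
green [194.6 166.6] [ 522.7 -321.1]
blue red 92.1 ang -6.48
```

View pics/w4.png

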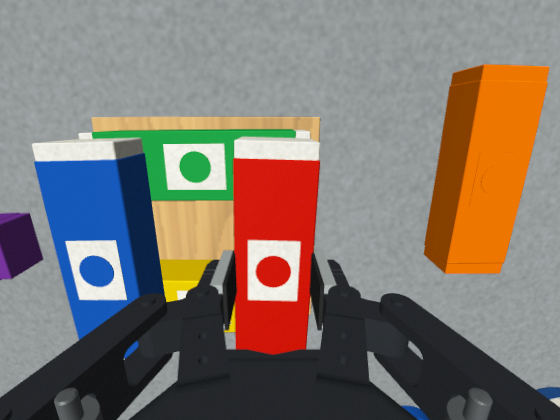

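```bash

python3 -m crank '[[0,0,-0.5,0],[0,0,-1.5,0],[0,0,-3,0],[0,0,-3,0],[0,0,-3,0.5],[0,0,-3,1],[0,0,-1,1.1],[0,0,0,1.1],[0,0,0,1.1],[0,0,0,1.1]]' 
python3 -c "
from h import *
go(417,90,190,-77.2)"
```

```text
time: 6.33
tool_pos: [0.56, -0.3749, 0.1908]
tool_rot: [-0.0, 0.933, -0.36, -0.0]
contact_force: [0.5, 0.2, -2.1]
gripper_width: 0.442
t 6.33 tcp [ 560.  -374.9  190.8] yaw -42.23 tilt [0. 0.] q6 0.04 grip 0.442
turn units 5.829 | then cm x -48.51 y 3.64 z 0.08
```

```bash

python3 -m crank '[[0,0,0,1],[0,0,0,1],[0,0,0,1],[0,0,0,1],[0,0,0,1],[0,0,0,0.83],[-2,0,0,0],[-3.5,0.5,0,0],[-3.5,0.5,0,0],[-3.5,0.5,0,0]]' |head -2
python3 -m crank '[[-3.6,0.3,0,0],[-3.6,0.3,0,0],[-3.6,0.3,0,0],[-3.6,0.3,0,0],[-3.6,0.3,0,0],[-3.6,0.3,0,0],[-3.6,0.3,0,0],[-3.6,0,0,0],[-3.6,0,0,0],[-2,0,0,0]]' |head -2
python3 -m crank '[[-1.5,0,0,0],[0,0,0,0],[0,0,0,0]]'
python3 -c "
from h import *
go(516.6,113,190,-77.2)
f=manip.grab_frame('wrist'); cv2.imwrite('pics/w5.png',f['img'][:,:,::-1])
for c,z in (('red',.004),('red',.2)):
    for k in blobs(f,c,200)[:3]: print(c,k.reshape(-1,2).mean(0).round(),*rect(f,k,z))
"
```

```text
time: 7.17
tool_pos: [0.5161, -0.2555, 0.1897]
time: 8.0
tool_pos: [0.4171, 0.0762, 0.1902]
time: 8.25
tool_pos: [0.4149, 0.0884, 0.1901]
tool_rot: [0.0, 0.784, -0.621, 0.0]
contact_force: [0.6, -1.1, -1.1]
gripper_width: 0.446
t 8.25 tcp [414.9  88.4 190.1] yaw -76.78 tilt [-0.     -0.0004] q6 1.37 grip 0.446
turn units 0.071 | then cm x -0.15 y -10.46 z 0.01
red [273. 252.] [305.3  62.6] 288.5 105.2 11.3
red [272.  80.] [527.7 115.6] 117.1 45.1 12.8
red [272.  65.] [533.6 117.1] 129.0 69.4 12.9
red [273. 252.] [406.9  86.6] 127.9 46.6 11.3
red [272.  80.] [505.4 110.1] 51.9 20.0 12.8
red [272.  65.] [508.1 110.8] 57.2 30.8 12.9
```

View pics/w5.png

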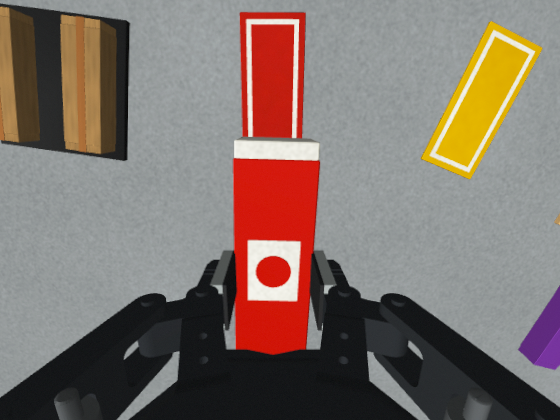

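```bash

python3 -m crank '[[-0.15,-3.5,0,0.07],[0,-3.5,0,0],[0,-3.5,0.5,0],[0,0,3,0],[0,0,3,0],[0,0,3,0],[0,0,2.5,0],[0,0,1.5,0],[0,0,0,0],[0,0,0,0]]'
python3 -c "
from h import *
go(517,113,5,-77.2)
f=manip.grab_frame('wrist'); cv2.imwrite('pics/w6.png',f['img'][:,:,::-1])
f=manip.grab_frame('top'); cv2.imwrite('pics/t6.png',cv2.resize(f['img'][120:320,130:330,::-1],None,fx=3,fy=3,interpolation=cv2.INTER_CUBIC))
"
```

```text
time: 9.13
tool_pos: [0.5169, 0.1116, 0.0541]
tool_rot: [0.001, 0.78, -0.625, -0.001]
contact_force: [0.1, 0.5, -0.8]
gripper_width: 0.444
t 9.13 tcp [516.9 111.6  54.1] yaw -77.40 tilt [-0.0025 -0.0004] q6 1.42 grip 0.444
turn units -0.034 | then cm x -0.13 y -0.04 z 4.91
```

View pics/w6.png

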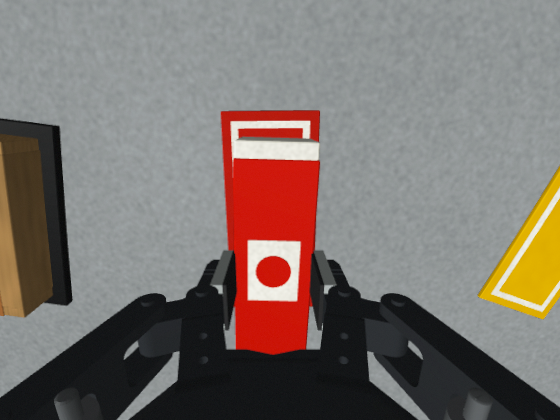

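```bash

python3 -c "
from h import *
f=manip.grab_frame('wrist'); s=manip.state(); z=s['tool_pos'][2]+.031
h=hsv(f); m=((h[...,0]<6)|(h[...,0]>172))&(h[...,1]>150)
P=[]
for r in range(170,235,5):
    xs=np.where(m[r,200:340])[0]+200
    # widest run around 272
    l=272
    while m[r,l]: l-=1
    q=272
    while m[r,q]: q+=1
    P.append((l+.5,r,q-.5,r))
P=np.array(P,float); print(P[[0,4,8,-1]])
L=onz(f,P[:,:2],z)*1000; Q=onz(f,P[:,2:],z)*1000; M=(L+Q)/2
for a in (L,Q,M): d=a[0]-a[-1]; print(a[0].round(1),np.degrees(np.arctan2(d[1],d[0])).round(2), 'w',np.linalg.norm(L-Q,axis=1).mean().round(1))
print(onz(f,[[272.8,271.3]],z)*1000, s['tool_pos'])
"
```

```text
[[224.5 170.  318.5 170. ]
 [225.5 190.  317.5 190. ]
 [226.5 210.  315.5 210. ]
 [227.5 230.  314.5 230. ]]
[566.  145.9] 12.75 w 43.2
[575.4 103.4] 11.35 w 43.2
[570.7 124.6] 12.05 w 43.2
[[519.81954979 112.65407475]] [0.51916067 0.11240166 0.05707088]
```

```bash

python3 -c "
from h import *
f=manip.grab_frame('wrist'); s=manip.state(); z=s['tool_pos'][2]+.031
g=dict(f); g['img']=cv2.imread('pics/w5.png')[:,:,::-1].copy()
h=hsv(g); m=((h[...,0]<6)|(h[...,0]>172))&(h[...,1]>150)
P=[]
for r in range(165,238,4):
    l=272
    while m[r,l]: l-=1
    q=272
    while m[r,q]: q+=1
    P.append((l+.5,r,q-.5,r))
P=np.array(P,float); print(P[[0,4,8,-1]])
for a in (P[:,:2],P[:,2:]):
    w=onz(f,a,z)*1000; k=np.polyfit(w[:,0],w[:,1],1)[0]; print(np.degrees(np.arctan(k)))
print(yaw()+90)
"
```

```text
[[232.5 165.  319.5 165. ]
 [233.5 181.  318.5 181. ]
 [233.5 197.  316.5 197. ]
 [233.5 237.  313.5 237. ]]
10.966769011952104
10.89868753043045
12.660849545665002
```

```bash

python3 -m crank '[[-0.12,0.12,1.2,-0.28],[0,0,1.4,0],[0,0,1.2,0],[0,0,0.7,0],[0,0,0.3,0],[0,0,0,0],[0,0,0,0]]'
python3 -c "
from h import *
go(517,113,5,-75.6)"
```

```text
time: 9.92
tool_pos: [0.5164, 0.1137, 0.0073]
tool_rot: [-0.0, 0.79, -0.613, 0.0]
contact_force: [0.6, 1.2, -1.7]
gripper_width: 0.444
t 9.92 tcp [516.4 113.7   7.3] yaw -75.63 tilt [0.0006 0.    ] q6 1.40 grip 0.444
turn units -0.004 | then cm x 0.08 y -0.04 z 0.23
```

```bash

python3 -m crank '[[0,0,0.1,0],[0,0,0.1,0],[0,0,0,0]]'
```

```text
time: 10.17
tool_pos: [0.5163, 0.1137, 0.0052]
tool_rot: [-0.0, 0.79, -0.613, 0.0]
contact_force: [0.3, 0.4, -1.5]
gripper_width: 0.448
```

```bash

python3 -m crank '[[0,0,0.05,0],[0,0,0.05,0],[0,0,0,0]]'
```

```text
time: 10.42
tool_pos: [0.5163, 0.1137, 0.0046]
tool_rot: [-0.0, 0.79, -0.613, 0.0]
contact_force: [-1.8, -0.3, 5.0]
gripper_width: 0.444
```

```bash

python3 -m crank '[[0,0,0.05,0],[0,0,0.0,0],[0,0,0,0]]'
```

```text
time: 10.67
tool_pos: [0.5163, 0.1137, 0.0046]
tool_rot: [0.0, 0.79, -0.613, -0.0]
contact_force: [-4.5, -1.4, 7.0]
gripper_width: 0.445
```

Contact, about 7 N up. I'll release and lift.

```bash

python3 -m crank '[[0,0,-0.05,0],[0,0,0,0],[0,0,0,0],[0,0,0,0],[0,0,0,0],[0,0,0,0]]' 1
python3 -m crank '[[0,0,-1,0],[0,0,-2,0],[0,0,-3,0],[0,0,-3.5,0],[0,0,-3.5,0],[0,0,-2,0],[0,3,-1,0],[0,3,0,0],[0,1,0,0],[0,0,0,0]]'
python3 -c "
from h import *
f=manip.grab_frame('wrist'); cv2.imwrite('pics/w7.png',f['img'][:,:,::-1])
print(dots(f,'red',.036), yaw())
for k in blobs(f,'red',200)[:4]: print(k.reshape(-1,2).mean(0).round(),rect(f,k,.036),rect(f,k,.004))
"
```

```text
time: 11.17
tool_pos: [0.5159, 0.1137, 0.0038]
tool_rot: [0.0, 0.79, -0.613, -0.0]
contact_force: [0.1, 0.7, -0.7]
gripper_width: 0.997
time: 12.0
tool_pos: [0.4468, 0.0961, 0.1647]
tool_rot: [-0.0, 0.79, -0.613, 0.001]
contact_force: [0.4, 1.1, -0.9]
gripper_width: 1.002
[(array([272.9, 123.2]), array([518.09908976, 114.28497028]))] -75.63854855122173
[274. 116.] (array([519.1, 113.7]), 143.6, 62.7, 13.1) (array([519.1, 113.6]), 159.2, 69.5, 13.1)
```

View pics/w7.png

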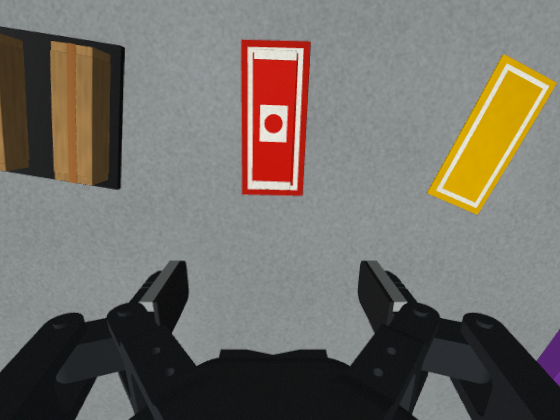

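```bash

python3 -c "
import cv2
i=cv2.imread('pics/w7.png')[30:205,225:325]; cv2.imwrite('pics/w7z.png',cv2.resize(i,None,fx=3.4,fy=3.4,interpolation=cv2.INTER_CUBIC))"
```

```text
(no output)
```

View pics/w7z.png

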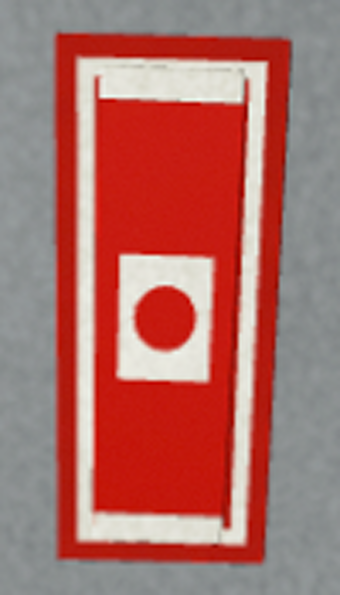

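```bash

python3 -c "
from h import *
f=manip.grab_frame('wrist')
c=np.array([[98,67],[245,70],[92,541],[221,545]])/3.4+[225-.35,30-.35]
m=np.array([[55,33],[291,40],[57,558],[265,562]])/3.4+[225-.35,30-.35]
for p,z in ((c,.036),(m,.004)):
    w=onz(f,p,z)*1000; print(w.mean(0).round(1),[np.degrees(np.arctan2(*(w[i]-w[i+2])[::-1])).round(1) for i in (0,1)],np.linalg.norm(w[0]-w[2]).round(1))
"
```

```text
[518.7 114.5] [np.float64(12.5), np.float64(12.4)] 130.1
[520.2 113.9] [np.float64(12.9), np.float64(13.1)] 159.3
```

```bash

python3 -m crank '[[0,0,0,-1.15],[0,0,0,-1.15],[0,0,0,-1.15],[0,0,0,-1.15],[0,0,0,-1.15],[0,0,0,-1.15],[0,0,0,-1.15],[0,0,0,-1.15],[0,0,0,-1.15],[0,0,0,-1.15]]' |head -2
python3 -c "
from h import *
go(471,-362,162,-6.5)"
```

```text
time: 12.93
tool_pos: [0.449, 0.0965, 0.164]
t 12.93 tcp [449.   96.5 164. ] yaw -6.28 tilt [-0.0001  0.0001] q6 0.16 grip 0.999
turn units 0.037 | then cm x 7.37 y 45.30 z 0.20
```

```bash

python3 -m crank '[[0.5,3,0,0],[0.7,3.9,0,0],[0.7,3.9,0,0],[0.7,3.9,0,0],[0.7,3.9,0,0],[0.7,3.9,0,0],[0.7,3.9,0,0],[0.7,3.9,0,0],[0.7,3.9,0,0],[0.7,3.9,0,0]]' |head -2
python3 -m crank '[[0.6,3.5,0,0.04],[0,2.5,0,0],[0,1.2,0,0],[0,0,0,0],[0,0,0,0]]' |head -2
python3 -c "
from h import *
go(470.3,-364.6,41,-6.5)
f=show(); cv2.imwrite('pics/w8.png',f['img'][:,:,::-1])
for k in blobs(f,'blue',1000)[:2]: print(rect(f,k,.072))"
```

```text
time: 13.77
tool_pos: [0.4723, -0.2926, 0.1638]
time: 14.18
tool_pos: [0.4695, -0.3619, 0.1634]
t 14.18 tcp [ 469.5 -361.9  163.4] yaw -6.90 tilt [-0.0004  0.0014] q6 -0.66 grip 0.997
turn units -0.066 | then cm x 0.11 y 0.26 z 12.24
blue [274. 209.] [ 470.9 -364.6]
green [321.8 151.3] [ 523.2 -321.3]
yellow [317.1 240.4] [ 511.4 -414.4]
yellow green 93.8 ang 82.74
(array([ 470.8, -364.2]), 112.8, 38.8, 84.3)
```

View pics/w8.png

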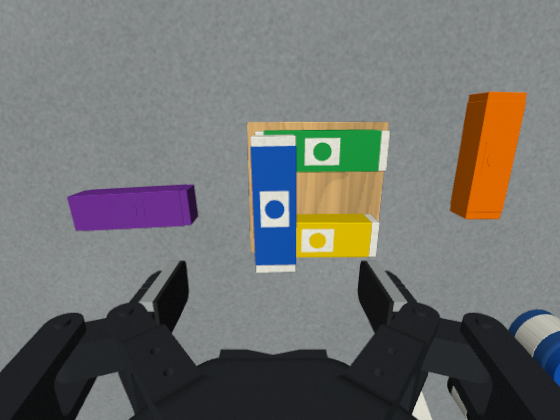

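```bash

python3 -m crank '[[0.1,0.2,3.0,-0.1],[0,0,3.0,0],[0,0,2.8,0],[0,0,1.9,0],[0,0,1.5,0],[0,0,0,0],[0,0,0,0]]'
python3 -c "
from h import *
go(471,-364.6,41,-6)"
```

```text
time: 14.82
tool_pos: [0.4699, -0.3623, 0.0413]
tool_rot: [-0.001, 0.999, -0.054, -0.001]
contact_force: [0.9, 0.3, 0.2]
gripper_width: 1.004
t 14.82 tcp [ 469.9 -362.3   41.3] yaw -6.16 tilt [-0.0014  0.0017] q6 -0.67 grip 1.004
turn units -0.027 | then cm x 0.13 y 0.22 z 0.03
```

```bash

python3 -m crank '[[0.1,0.15,0,0],[0,0,0,0],[0,0,0,0],[0,0,0,0],[0,0,0,0],[0,0,0,0],[0,0,0,0],[0,0,0,0],[0,0,0,0]]' 0
python3 -c "
from h import *
go(471,-364.6,41,-6)
f=show(); cv2.imwrite('pics/w9.png',f['img'][:,:,::-1])
for k in blobs(f,'blue',1000)[:2]: print(rect(f,k,.072))"
```

```text
time: 15.57
tool_pos: [0.4718, -0.3668, 0.0438]
tool_rot: [0.001, 0.999, -0.055, 0.001]
contact_force: [0.5, 1.2, 6.4]
gripper_width: 0.442
t 15.57 tcp [ 471.8 -366.8   43.8] yaw -6.27 tilt [ 0.0022 -0.0019] q6 -0.68 grip 0.442
turn units -0.045 | then cm x -0.11 y -0.21 z 0.28
blue [272.7 266.8] [ 472.6 -365.3]
green [351.4 163.8] [ 523.5 -321.2]
(array([ 472.7, -365.3]), 114.0, 40.2, 83.7)
```

View pics/w9.png

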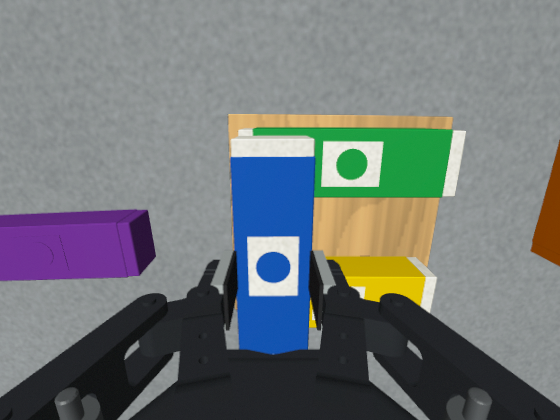

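```bash

python3 -m crank '[[0,0,-0.5,0],[0,0,-1.5,0],[0,0,-3,0],[0,0,-3.5,0],[0,0,-3.5,0],[0,0,-3,-1],[0,0,-1,-0.85],[0,-2,0,0],[0,-3.5,0,0],[0,-3.8,0,0]]' 
python3 -c "
from h import *
go(472,210,200,4.8)"
```

```text
time: 16.45
tool_pos: [0.4623, -0.2729, 0.2016]
tool_rot: [-0.0, 0.999, 0.041, -0.0]
contact_force: [0.2, 1.2, -0.9]
gripper_width: 0.436
t 16.45 tcp [ 462.3 -272.9  201.6] yaw 4.69 tilt [-0.0005  0.0004] q6 -0.75 grip 0.436
turn units -0.018 | then cm x 5.00 y -48.04 z 0.16
```

```bash

python3 -m crank '[[0.5,-3.9,0,0],[0.5,-3.9,0,0],[0.5,-3.9,0,0],[0.5,-3.9,0,0],[0.5,-3.9,0,0],[0.5,-3.9,0,0],[0.5,-3.9,0,0],[0.5,-3.9,0,0],[0.5,-3.9,0,0],[0.5,-3.9,0,0]]' |head -2
python3 -m crank '[[0,-3.9,0,0],[0,-2.6,0,0],[0,-1.5,0,0],[0,0,0,0],[0,0,0,0],[0,0,0,0]]' |head -2
python3 -c "
from h import *
go(472,210,200,4.8)
f=manip.grab_frame('wrist'); cv2.imwrite('pics/w10.png',f['img'][:,:,::-1])
for c,z in (('brown',.04),('black',.008)):
  for k in blobs(f,c,1000)[:4]: print(c,k.reshape(-1,2).mean(0).round(),rect(f,k,z))
print(dots(f,'blue',manip.state()['tool_pos'][2]+.031))
"
```

```text
time: 17.28
tool_pos: [0.4791, 0.1214, 0.2015]
time: 17.78
tool_pos: [0.473, 0.1986, 0.2015]
t 17.78 tcp [473.  198.6 201.5] yaw 4.81 tilt [-0.0008 -0.0008] q6 0.17 grip 0.439
turn units 0.001 | then cm x -0.00 y -1.15 z 0.15
brown [284.  91.] (array([477. , 303.6]), 131.3, 40.5, 4.8)
brown [285.  12.] (array([471., 377.]), 130.2, 22.2, 4.8)
black [273. 359.] (array([506.5, -54.6]), 980.7, 325.6, 4.8)
black [282.  72.] (array([474.3, 336.8]), 149.0, 125.4, 4.8)
black [517. 230.] (array([805.9, 162.5]), 82.0, 69.7, -19.8)
[(array([272.8, 266.8]), array([473.49521618, 201.60493002]))]
```

View pics/w10.png

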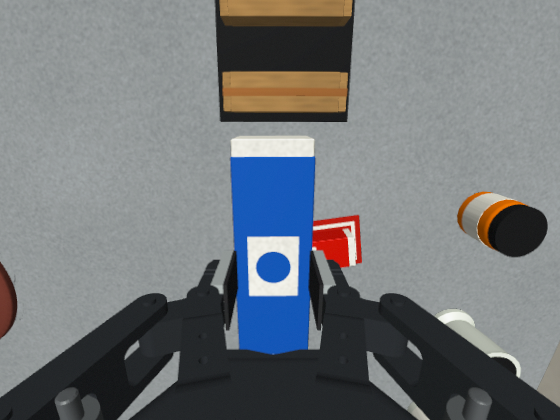

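```bash

python3 -m crank '[[1.4,-3.6,0,0],[1.4,-3.7,0,0],[1.4,-3.7,0,0],[1.48,-3.64,0,0],[0,0,3,0],[0,0,3,0],[0,0,3,0],[0,0,2,0],[0,0,0,0],[0,0,0,0]]' |head -2
python3 -c "
from h import *
s=manip.state();go(517.9,352.2-2,41,4.8)
f=manip.grab_frame('wrist'); cv2.imwrite('pics/w11.png',f['img'][:,:,::-1])
for c,z in (('brown',.04),('black',.008)):
  for k in blobs(f,c,1000)[:4]: print(c,k.reshape(-1,2).mean(0).round(),rect(f,k,z))
print(dots(f,'blue',manip.state()['tool_pos'][2]+.031))
"
```

```text
time: 18.67
tool_pos: [0.5171, 0.3484, 0.0905]
t 18.67 tcp [517.1 348.4  90.5] yaw 4.73 tilt [-0.0029 -0.0016] q6 0.39 grip 0.438
turn units -0.011 | then cm x 0.10 y -0.17 z 4.95
brown [206. 149.] (array([469.4, 394. ]), 130.7, 40.8, 5.0)
brown [185. 256.] (array([449.8, 307.6]), 77.4, 52.9, 3.4)
black [185. 208.] (array([440.6, 339.3]), 81.5, 50.7, 4.8)
black [120. 365.] (array([375.3, 151.5]), 195.2, 78.9, 44.2)
black [423. 365.] (array([687.2, 179.4]), 191.2, 74.2, -36.5)
black [222. 123.] (array([467.8, 415.6]), 149.1, 14.2, 4.5)
[(array([272.7, 266.8]), array([517.53185735, 352.58360609]))]
```

View pics/w11.png

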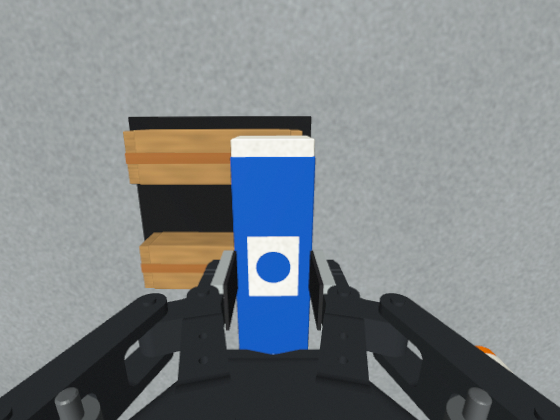

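```bash

python3 -m crank '[[0.05,0,1.5,-0.02],[0,0,1.5,0],[0,0,1.0,0],[0,0,0.5,0],[0,0,0,0],[0,0,0,0]]'
python3 -m crank '[[0,0,0.1,0],[0,0,0.1,0],[0,0,0,0]]'
```

```text
time: 19.22
tool_pos: [0.5186, 0.3502, 0.0479]
tool_rot: [-0.0, 0.999, 0.043, 0.001]
contact_force: [0.0, -1.1, -2.3]
gripper_width: 0.442
time: 19.47
tool_pos: [0.5183, 0.3502, 0.0455]
tool_rot: [-0.0, 0.999, 0.043, 0.0]
contact_force: [0.5, -0.3, -1.8]
gripper_width: 0.442
```

```bash

python3 -c "
from h import *
f=manip.grab_frame('wrist'); cv2.imwrite('pics/w12.png',f['img'][:,:,::-1])
for k in blobs(f,'brown',1000)[:2]: print(rect(f,k,.04))
print(dots(f,'blue',manip.state()['tool_pos'][2]+.031))
"
python3 -m crank '[[0,0,0.1,0],[0,0,0.1,0],[0,0,0,0]]' |sed -n '2p;4p'
python3 -m crank '[[0,0,0.05,0],[0,0,0.05,0],[0,0,0,0]]' |sed -n '2p;4p'
```

```text
(array([467.5, 394. ]), 127.5, 41.1, 4.9)
(array([447.4, 320.1]), 85.4, 39.1, 19.5)
[(array([272.8, 266.8]), array([518.80608093, 353.11753571]))]
tool_pos: [0.5182, 0.3502, 0.0439]
contact_force: [-2.4, -1.8, 3.7]
tool_pos: [0.5183, 0.3502, 0.0438]
contact_force: [-4.5, -2.8, 9.6]
```

View pics/w12.png

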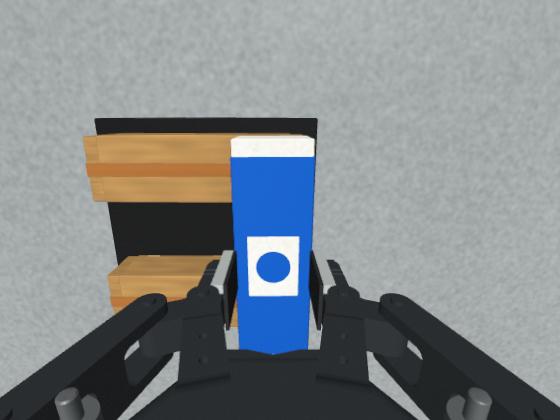

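```bash

python3 -m crank '[[0,0,-0.1,0],[0,0,0,0],[0,0,0,0],[0,0,0,0],[0,0,0,0],[0,0,0,0]]' 1 | tail -2
python3 -m crank '[[0,0,-1,0],[0,0,-2,0],[0,0,-3,0],[0,0,-3.5,0],[0,0,-3.5,0],[0,2,-2,0],[-1,3,-1,0],[-1,3,0,0],[-2,2,0,0],[0,0,0,0]]' | head -2
python3 -c "
from h import *
f=manip.grab_frame('wrist'); cv2.imwrite('pics/w13.png',f['img'][:,:,::-1])
for k in blobs(f,'brown',1000)[:2]: print(rect(f,k,.04))
print(dots(f,'blue',.072),yaw())
for k in blobs(f,'blue',500)[:2]: print(rect(f,k,.072))
"
```

```text
contact_force: [0.3, -0.6, -0.1]
gripper_width: 1.002
time: 21.35
tool_pos: [0.4848, 0.244, 0.2033]
(array([449.8, 389.5]), 90.9, 44.4, 4.6)
(array([457.6, 302.3]), 92.6, 39.5, 4.7)
[(array([317.8,  87.6]), array([519.09198001, 352.56652001]))] 4.839903824998556
(array([517.8, 352. ]), 112.0, 41.9, -84.9)
```

View pics/w13.png

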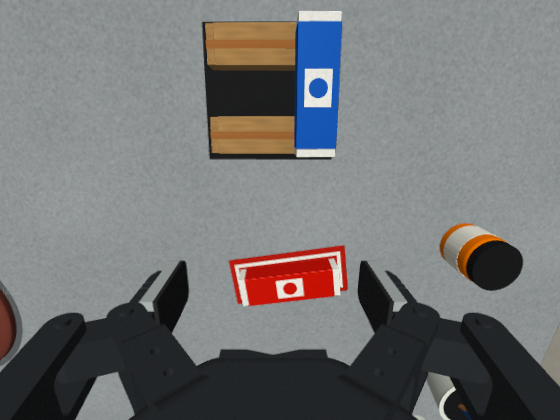

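```bash

python3 -m crank '[[0,3.9,0,0],[0,3.9,0,0],[0,3.9,0,0],[0,3.9,0,0],[0,3.9,0,0],[0,3.9,0,0],[0,3.9,0,0],[0,3.9,0,0],[0,3.9,0,0],[0,3.9,0,0]]' |head -2
python3 -m crank '[[0,3.5,0,1.1],[0,2,0,1.1],[0,0,0,1.1],[0,0,0,1.1],[0,0,0,1.1],[0,0,0,1.1],[0,0,0,1.1],[0,0,0,1.1],[0,0,0,1.1],[0,0,0,1.1]]' |head -2
python3 -m crank '[[0,0,0,1.1],[0,0,0,1.1],[0,0,0,1.1],[0,0,0,1.1],[0,0,0,1.1],[0,0,0,0.45]]' |head -2
python3 -c "
from h import *
go(480,-395,165,-97)"
```

```text
time: 22.23
tool_pos: [0.5213, -0.1433, 0.2038]
time: 23.07
tool_pos: [0.5239, -0.1962, 0.2035]
time: 23.57
tool_pos: [0.5239, -0.1963, 0.2036]
t 23.57 tcp [ 523.9 -196.3  203.6] yaw -96.97 tilt [ 0.001  -0.0002] q6 1.20 grip 0.999
turn units 0.005 | then cm x 20.26 y 1.94 z 3.86
```

```bash

python3 -m crank '[[3.4,0.3,0.6,0],[3.4,0.3,0.6,0],[3.4,0.3,0.6,0],[3.4,0.3,0.6,0],[3.4,0.3,0.6,0],[3.2,0.4,0.8,0],[0,0,0,0],[0,0,0,0]]' |head -2
python3 -c "
from h import *
go(511,-414,9,-97)
f=show(); cv2.imwrite('pics/w14.png',f['img'][:,:,::-1])
for c in ('yellow','green'):
  for k in blobs(f,c,1000)[:2]: print(c,rect(f,k,.04))
"
```

```text
time: 24.23
tool_pos: [0.4803, -0.3959, 0.1644]
t 24.23 tcp [ 480.3 -395.9  164.4] yaw -96.87 tilt [-0.0004  0.0011] q6 0.88 grip 1.004
turn units 0.022 | then cm x 1.42 y -3.27 z 15.54
green [193.1 165.1] [ 523.  -320.6]
yellow [287.4 165.8] [ 510.9 -413.6]
yellow green 93.8 ang 82.61
yellow (array([ 510.6, -413.7]), 113.3, 41.7, -6.7)
yellow (array([ 561.6, -152.8]), 121.4, 41.1, -7.7)
green (array([ 523. , -323.7]), 112.2, 44.9, -6.3)
```

View pics/w14.png

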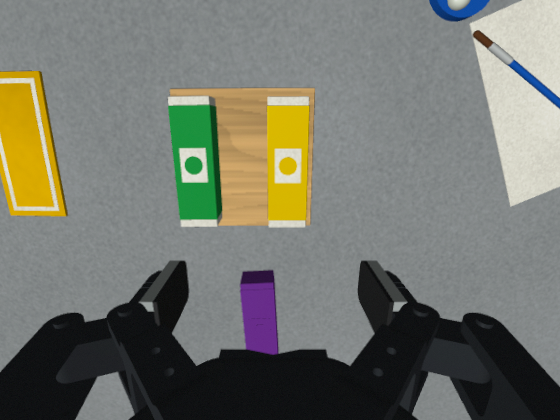

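```bash

python3 -m crank '[[0.7,-1.6,3.0,0],[0.7,-1.6,3,0],[0,0,3,0],[0,0,3,0],[0,0,1.5,0],[0,0,0,0],[0,0,0,0]]' |head -2
python3 -c "
from h import *
go(511,-414,12,-96.8)
f=show(); cv2.imwrite('pics/w15.png',f['img'][:,:,::-1])"
```

```text
time: 24.87
tool_pos: [0.5109, -0.4115, 0.0301]
t 24.87 tcp [ 510.9 -411.5   30.1] yaw -96.67 tilt [-0.0004  0.0006] q6 0.90 grip 1.003
turn units 0.021 | then cm x 0.25 y -0.04 z 1.81
green [117.5 252.7] [ 522.7 -320.1]
yellow [277. 255.] [ 510.5 -413.5]
yellow green 94.1 ang 82.57
```

View pics/w15.png

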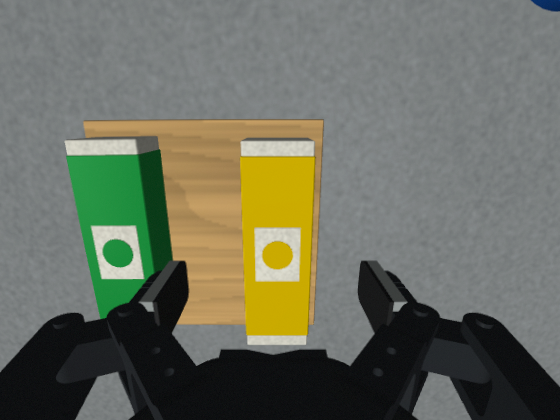

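```bash

python3 -m crank '[[0.22,0,0.9,0.02],[0,0,0.9,0],[0,0,0,0]]'
python3 -m crank '[[0,0,0,0],[0,0,0,0],[0,0,0,0],[0,0,0,0],[0,0,0,0],[0,0,0,0],[0,0,0,0],[0,0,0,0]]' 0
python3 -m crank '[[0,0,-0.3,0],[0,0,-1,0],[0,0,-2.5,0],[0,0,-3.5,0],[0,0,-3.5,0],[0,0,-3.5,0],[0,0,-3.5,0],[0,0,-1,0],[0,0,0,0],[0,0,0,0]]'
python3 -c "
from h import *
go(480,-130,190,-97.7)
f=manip.grab_frame('wrist'); cv2.imwrite('pics/w16.png',f['img'][:,:,::-1])
z=manip.state()['tool_pos'][2]+.028
print(dots(f,'yellow',z),[rect(f,k,z) for k in blobs(f,'yellow',3000)])"
```

```text
time: 25.17
tool_pos: [0.5097, -0.4144, 0.0111]
tool_rot: [-0.0, -0.663, 0.748, 0.001]
contact_force: [-0.4, 0.5, -0.6]
gripper_width: 1.0
time: 25.83
tool_pos: [0.5107, -0.4153, 0.0129]
tool_rot: [-0.0, -0.663, 0.748, -0.001]
contact_force: [-0.3, -1.3, 4.6]
gripper_width: 0.435
time: 26.67
tool_pos: [0.5099, -0.4144, 0.1995]
tool_rot: [-0.0, -0.663, 0.748, 0.0]
contact_force: [-0.0, -0.4, -2.4]
gripper_width: 0.436
t 26.67 tcp [ 509.9 -414.4  199.5] yaw -96.87 tilt [-0.0003  0.0003] q6 0.90 grip 0.436
turn units 0.139 | then cm x -27.78 y 6.78 z 0.95
[(array([272.8, 268.8]), array([ 509.43996865, -413.80590039]))] [(array([ 510.1, -413.7]), 114.4, 40.6, -6.7), (array([ 575.6, -306.7]), 61.7, 27.8, -7.8)]
```

View pics/w16.png

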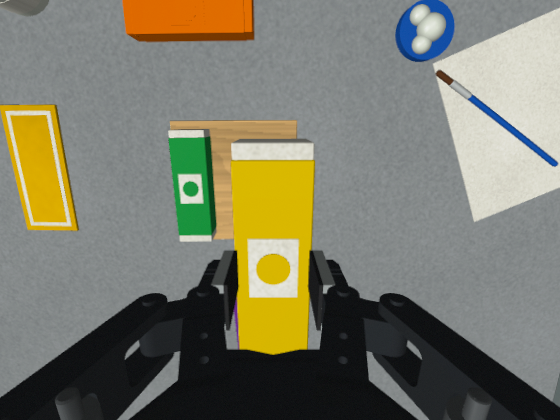

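```bash

python3 -m crank '[[-2,0.7,0,0.14],[-3.5,0.7,0,0],[-3.5,0.7,0,0],[-3.5,0.7,0,0],[-3.5,0.7,0,0],[-3.5,0.7,0,0],[-3.5,0.7,0,0],[-3.5,0.7,0,0],[-2.5,0.7,0,0],[-1,0.7,0,0]]' |head -2
python3 -m crank '[[0,2,0,0],[0,0.5,0,0],[0,0,0,0],[0,0,0,0]]' |head -2
python3 -c "
from h import *
go(559.8,-123,190,-97.7)
f=manip.grab_frame('wrist'); cv2.imwrite('pics/w17.png',f['img'][:,:,::-1])
z=manip.state()['tool_pos'][2]+.028
print(dots(f,'yellow',z),[(rect(f,k,z),rect(f,k,.004)) for k in blobs(f,'yellow',1000)])"
```

```text
time: 27.55
tool_pos: [0.4787, -0.1045, 0.1962]
time: 27.88
tool_pos: [0.4556, -0.1052, 0.1988]
t 27.88 tcp [ 455.6 -105.2  198.8] yaw -97.77 tilt [-0.0011  0.0003] q6 1.32 grip 0.433
turn units -0.012 | then cm x 0.37 y -10.56 z 0.88
[(array([272.8, 268.9]), array([ 456.43797389, -104.74425252]))] [((array([ 457. , -104.8]), 112.4, 39.8, -7.8), (array([338.7, -88.4]), 294.7, 104.4, -7.8)), ((array([ 545.2, -118.3]), 46.1, 17.5, -7.8), (array([ 570.2, -124. ]), 121.0, 45.9, -7.8)), ((array([ 547.3, -118.5]), 50.2, 26.7, -7.8), (array([ 575.5, -124.6]), 131.7, 70.2, -7.8))]
```

View pics/w17.png

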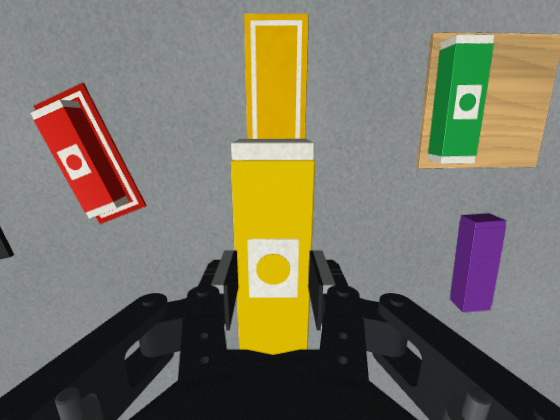

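```bash

python3 -m crank '[[0.37,-3.5,0,0],[0,-3.6,0,0],[0,-3.56,1,0],[0,0,3,0],[0,0,3,0],[0,0,3,0],[0,0,3,0],[0,0,1.5,0],[0,0,0,0],[0,0,0,0]]' |head -2
python3 -c "
from h import *
go(561.5,-122.8,8,-97.8)
f=manip.grab_frame('wrist'); cv2.imwrite('pics/w18.png',f['img'][:,:,::-1])
z=manip.state()['tool_pos'][2]+.028
print(dots(f,'yellow',z))"
```

```text
time: 28.77
tool_pos: [0.5606, -0.123, 0.0536]
t 28.77 tcp [ 560.6 -123.    53.6] yaw -97.76 tilt [-0.0026  0.0009] q6 1.36 grip 0.433
turn units 0.007 | then cm x -0.03 y -0.08 z 4.56
[(array([272.8, 268.9]), array([ 562.31543247, -122.6973204 ]))]
```

View pics/w18.png

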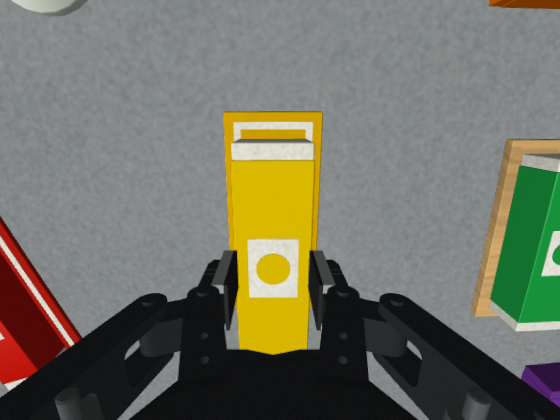

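Well centred on the mat. I'll descend until contact.

```bash

python3 -m crank '[[0,0,1.5,0],[0,0,1.3,0],[0,0,1.0,0],[0,0,0.4,0],[0,0,0.1,0],[0,0,0,0],[0,0,0,0]]' | sed -n '2p;4p'
python3 -m crank '[[0,0,0.1,0],[0,0,0.1,0],[0,0,0,0]]' | sed -n '2p;4p'
```

```text
tool_pos: [0.5616, -0.1228, 0.0125]
contact_force: [-0.2, 0.2, -0.0]
tool_pos: [0.5612, -0.1227, 0.0101]
contact_force: [-0.3, 0.4, -1.1]
```

```bash

python3 -m crank '[[0,0,0.1,0],[0,0,0.05,0],[0,0,0,0]]' | sed -n '2p;4p'
```

```text
tool_pos: [0.5612, -0.1227, 0.0089]
contact_force: [-1.2, 0.8, 3.4]
```

```bash

python3 -m crank '[[0,0,0.05,0],[0,0,0.05,0],[0,0,0,0]]' | sed -n '2p;4p'
```

```text
tool_pos: [0.5613, -0.1227, 0.0088]
contact_force: [-5.0, 0.8, 9.0]
```

```bash

python3 -m crank '[[0,0,-0.1,0],[0,0,0,0],[0,0,0,0],[0,0,0,0],[0,0,0,0],[0,0,0,0]]' 1 | tail -2
python3 -m crank '[[0,0,-1,0],[0,0,-2,0],[0,0,-3,0],[0,0,-3.5,0],[0,0,-3.5,0],[0,2,-2,0],[0,3,0,0],[0,2,0,0],[0,0,0,0],[0,0,0,0]]' | head -2
python3 -c "
from h import *
f=manip.grab_frame('wrist')
i=f['img'][:,:,::-1]; cv2.imwrite('pics/w19.png',i); cv2.imwrite('pics/w19z.png',cv2.resize(i[20:220,200:340],None,fx=3,fy=3,interpolation=cv2.INTER_CUBIC))
print(dots(f,'yellow',.036),[rect(f,k,.004) for k in blobs(f,'yellow',1000)],yaw())"
```

```text
contact_force: [-0.8, 0.2, -0.6]
gripper_width: 1.0
time: 31.48
tool_pos: [0.4915, -0.1132, 0.1592]
[(array([272.6, 125.7]), array([ 562.11735275, -122.27061663]))] [(array([ 562.3, -122.7]), 159.1, 70.1, -7.8)] -97.71789695248458
```

View pics/w19z.png

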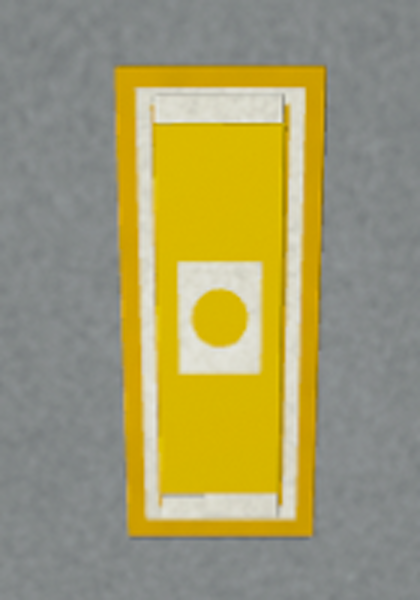

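```bash

python3 -c "
from h import *
go(500,-319,155,-96.4)"
python3 -m crank '[[2.5,0,0,-0.22],[3.6,0,0,0],[3.6,0,0,0],[3.6,0,0,0],[3.6,0,0,0],[2.5,0,0,0],[1,0,0,0],[0,0,0,0],[0,0,0,0]]' |head -2
python3 -c "
from h import *
go(523,-320.6,12,-96.4)
f=show(); cv2.imwrite('pics/w20.png',f['img'][:,:,::-1])
print([rect(f,k,.04) for k in blobs(f,'green',1000)])"
```

```text
t 31.53 tcp [ 492.  -113.4  159.1] yaw -97.72 tilt [ 0.0015 -0.0004] q6 1.33 grip 1.000
turn units -0.220 | then cm x 20.35 y -3.08 z 0.41
time: 32.28
tool_pos: [0.4688, -0.3157, 0.158]
t 32.28 tcp [ 468.8 -315.7  158. ] yaw -96.41 tilt [-0.0004  0.0013] q6 0.96 grip 1.003
turn units -0.002 | then cm x -0.12 y -5.44 z 14.60
green [272.6 143.8] [ 523.  -321.1]
yellow [ 62.7 126.9] [ 562.2 -124.3]
yellow green 200.6 ang -101.27
[(array([ 523.5, -321.2]), 111.7, 39.7, -6.4)]
```

View pics/w20.png

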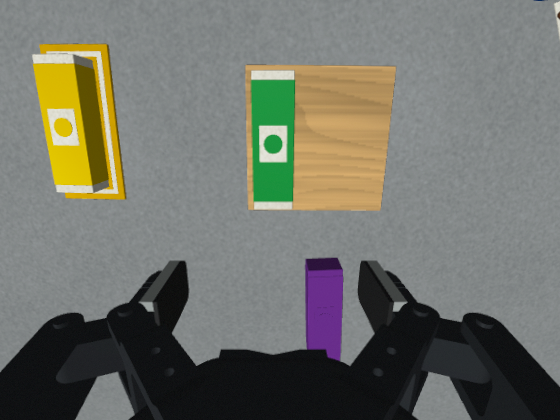

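```bash

python3 -m crank '[[0,-2.7,2,0],[0,-2.7,2,0],[0,0,3,0],[0,0,3,0],[0,0,2,0],[0,0,0,0],[0,0,0,0]]' |head -2
python3 -c "
from h import *
go(523.2,-321,12,-96.4)
f=show()"
```

```text
time: 32.92
tool_pos: [0.5217, -0.3198, 0.0372]
t 32.92 tcp [ 521.7 -319.8   37.2] yaw -96.28 tilt [-0.0024  0.0022] q6 1.01 grip 1.001
turn units 0.020 | then cm x 0.10 y -0.16 z 2.52
green [275.4 248.2] [ 522.6 -321. ]
```

```bash

python3 -m crank '[[0.1,-0.05,1.2,0],[0,0,1.2,0],[0,0,0,0],[0,0,0,0]]' |head -2
python3 -m crank '[[0,0,0,0],[0,0,0,0],[0,0,0,0],[0,0,0,0],[0,0,0,0],[0,0,0,0],[0,0,0,0],[0,0,0,0]]' 0
python3 -m crank '[[0,0,-0.3,0],[0,0,-1,0],[0,0,-2.5,0],[0,0,-3.5,0],[0,0,-3.5,0],[0,0,-3.5,0],[0,0,-3.5,0],[0,0,-1,0],[0,0,0,0],[0,0,0,0]]'
python3 -c "
from h import *
go(472,200,200,4.8)
f=manip.grab_frame('wrist'); cv2.imwrite('pics/w21.png',f['img'][:,:,::-1])
z=manip.state()['tool_pos'][2]+.028
print(dots(f,'green',z),[rect(f,k,z) for k in blobs(f,'green',3000)])"
```

```text
time: 33.3
tool_pos: [0.5219, -0.3226, 0.0136]
time: 33.97
tool_pos: [0.523, -0.3234, 0.0156]
tool_rot: [0.0, -0.667, 0.745, -0.001]
contact_force: [-1.3, 1.3, 5.2]
gripper_width: 0.409
time: 34.8
tool_pos: [0.5223, -0.3228, 0.2019]
tool_rot: [-0.0, -0.667, 0.745, 0.0]
contact_force: [0.2, 0.5, -2.4]
gripper_width: 0.407
t 34.80 tcp [ 522.3 -322.8  201.9] yaw -96.39 tilt [-0.0002  0.0001] q6 1.01 grip 0.407
turn units -16.865 | then cm x -0.63 y -52.52 z 0.19
[(array([272.8, 267.3]), array([ 522.73423342, -322.39565533]))] [(array([ 522.9, -322.2]), 112.3, 39.6, -6.3)]
```

View pics/w21.png

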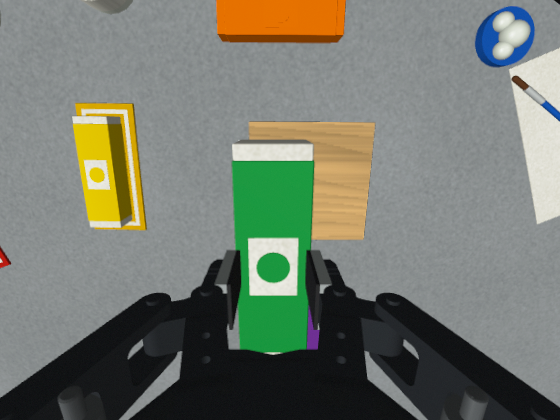

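```bash

python3 -m crank '[[0,0,0,-1],[0,0,0,-1.1],[0,0,0,-1.1],[0,0,0,-1.1],[0,0,0,-1.1],[0,0,0,-1.1],[0,0,0,-1.1],[0,0,0,-1.1],[0,0,0,-1.1],[0,0,0,-1.1]]' |head -2
python3 -m crank '[[0,0,0,-1.1],[0,0,0,-1.1],[0,0,0,-1.1],[0,0,0,-1.1],[0,0,0,-1.1],[0,0,0,-0.47],[0,-2,0,0],[0,-3.5,0,0],[0,-3.9,0,0],[0,-3.9,0,0]]' |head -2
python3 -c "
from h import *
go(430,200,200,4.8)"
```

```text
time: 35.68
tool_pos: [0.5209, -0.3218, 0.198]
time: 36.52
tool_pos: [0.5092, -0.1886, 0.1982]
t 36.52 tcp [ 509.2 -188.6  198.2] yaw 4.74 tilt [-0.0058  0.0034] q6 -0.57 grip 0.405
turn units -0.011 | then cm x -4.64 y -39.39 z -0.18
```

```bash

python3 -m crank '[[-0.5,-3.9,0,0],[-0.5,-3.9,0,0],[-0.5,-3.9,0,0],[-0.5,-3.9,0,0],[-0.5,-3.9,0,0],[-0.5,-3.9,0,0],[-0.5,-3.9,0,0],[-0.5,-3.9,0,0],[-0.5,-3.9,0,0],[0,-2.5,0,0]]' |head -2
python3 -m crank '[[0,-1,0,0],[0,0,0,0],[0,0,0,0],[0,0,0,0]]' |head -2
python3 -c "
from h import *
go(428.2,344.8,200,4.8)
f=manip.grab_frame('wrist'); cv2.imwrite('pics/w22.png',f['img'][:,:,::-1])
for c,z in (('brown',.04),('blue',.072)):
  for k in blobs(f,c,500)[:4]: print(c,k.reshape(-1,2).mean(0).round(),rect(f,k,z))
print(dots(f,'blue',.072),dots(f,'green',manip.state()['tool_pos'][2]+.028))
"
```

```text
time: 37.35
tool_pos: [0.4316, 0.1829, 0.1988]
time: 37.68
tool_pos: [0.4337, 0.1891, 0.201]
t 37.68 tcp [433.7 189.1 201. ] yaw 4.76 tilt [-0.0022 -0.0013] q6 0.17 grip 0.406
turn units -0.007 | then cm x 0.76 y -15.56 z 0.10
brown [305.  85.] (array([458.8, 302.1]), 93.2, 40.9, 4.8)
brown [307.   9.] (array([451.9, 371.6]), 91.0, 16.7, 5.0)
brown [530. 215.] (array([745.6, 181.6]), 64.1, 44.5, 76.5)
blue [376.  47.] (array([516.8, 334.6]), 80.2, 47.0, -84.8)
[(array([382.5,  27.7]), array([519.40232431, 352.82042636]))] [(array([272.8, 267.3]), array([434.36276785, 190.44773917]))]
```

View pics/w22.png

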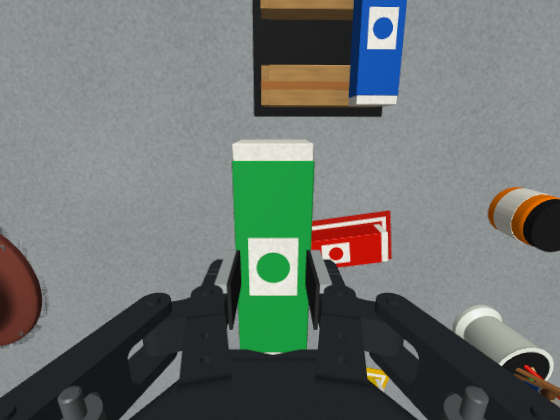

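```bash

python3 -m crank '[[0.3,-3.6,0,0],[0.42,-3.9,0,0],[0,-3.9,0,0],[0,-4.02,0,0],[0,0,3,0],[0,0,3,0],[0,0,3,0],[0,0,1,0],[0,0,0,0],[0,0,0,0]]' |head -2
python3 -c "
from h import *
go(428.7,344.8,44,4.8)
f=manip.grab_frame('wrist'); cv2.imwrite('pics/w23.png',f['img'][:,:,::-1])
for c,z in (('brown',.04),('blue',.072)):
  for k in blobs(f,c,500)[:4]: print(c,k.reshape(-1,2).mean(0).round(),rect(f,k,z))
print(dots(f,'blue',.072),dots(f,'green',manip.state()['tool_pos'][2]+.028))
"
```

```text
time: 38.57
tool_pos: [0.4288, 0.3439, 0.1028]
t 38.57 tcp [428.8 343.9 102.8] yaw 4.74 tilt [-0.0002 -0.0002] q6 0.46 grip 0.406
turn units -0.010 | then cm x 0.00 y -0.09 z 5.88
brown [327. 146.] (array([465. , 393.7]), 119.8, 40.3, 4.9)
brown [338. 251.] (array([484.5, 310.1]), 52.2, 37.4, -84.0)
blue [393. 218.] (array([514.3, 352.8]), 115.7, 49.2, -84.8)
[(array([398.2, 228.7]), array([519.58083247, 351.94565978]))] [(array([272.8, 267.3]), array([429.38159798, 345.74838709]))]
```

View pics/w23.png

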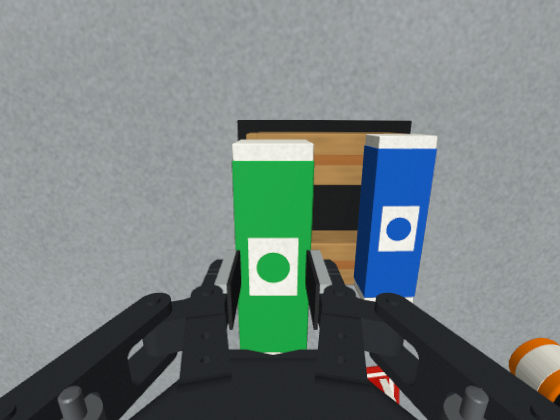

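```bash

python3 -m crank '[[-0.05,0.05,1.5,0],[0,0,1.5,0],[0,0,1.2,0],[0,0,0.6,0],[0,0,0.2,0],[0,0,0,0],[0,0,0,0]]' | sed -n '2p;4p'
python3 -m crank '[[0,0,0.1,0],[0,0,0.1,0],[0,0,0,0]]' | sed -n '2p;4p'
```

```text
tool_pos: [0.4283, 0.3445, 0.0534]
contact_force: [-0.5, 0.1, -1.2]
tool_pos: [0.4278, 0.3443, 0.0507]
contact_force: [-0.3, 0.9, -1.1]
```

```bash

python3 -m crank '[[0,0,0.1,0],[0,0,0.1,0],[0,0,0,0]]' | sed -n '2p;4p'
python3 -m crank '[[0,0,0.1,0],[0,0,0,0],[0,0,0,0]]' | sed -n '2p;4p'
```

```text
tool_pos: [0.4275, 0.344, 0.0481]
contact_force: [1.1, -0.4, -0.9]
tool_pos: [0.4277, 0.3441, 0.0477]
contact_force: [-1.9, -1.0, 1.8]
```

```bash

python3 -m crank '[[0,0,0.05,0],[0,0,0.05,0],[0,0,0,0]]' | sed -n '2p;4p'
python3 -c "
from h import *
f=manip.grab_frame('wrist')
print(dots(f,'blue',.072),dots(f,'green',.072))"
```

```text
tool_pos: [0.4278, 0.3441, 0.0476]
contact_force: [-4.6, -3.2, 7.6]
[(array([441.5, 265.5]), array([519.94310299, 351.73752814]))] [(array([272.7, 267.4]), array([428.549473  , 343.23522231]))]
```

```bash

python3 -m crank '[[0,0,-0.1,0],[0,0,0,0],[0,0,0,0],[0,0,0,0],[0,0,0,0],[0,0,0,0]]' 1 | tail -2
python3 -m crank '[[0,0,-1,0],[0,0,-2,0],[0,0,-3,0],[0,0,-3.5,0],[0,0,-3.5,0],[0,2,-2,0],[1,3,-1,0],[1,3,0,0],[0,2,0,0],[0,0,0,0]]' | head -2
python3 -c "
from h import *
f=manip.grab_frame('wrist')
i=f['img'][:,:,::-1]; cv2.imwrite('pics/w24.png',i); cv2.imwrite('pics/w24z.png',cv2.resize(i[0:190,170:370],None,fx=3,fy=3,interpolation=cv2.INTER_CUBIC))
print(dots(f,'blue',.072),dots(f,'green',.072))
for c,z in (('brown',.04),('blue',.072),('green',.072)):
  for k in blobs(f,c,500)[:4]: print(c,k.reshape(-1,2).mean(0).round(),rect(f,k,z))
f=manip.grab_frame('top'); cv2.imwrite('pics/t24.png',cv2.resize(f['img'][150:300,100:350,::-1],None,fx=3,fy=3,interpolation=cv2.INTER_CUBIC))
"
```

```text
contact_force: [-0.1, -0.0, 0.6]
gripper_width: 0.996
time: 41.58
tool_pos: [0.4569, 0.2435, 0.2087]
[(array([344.9,  90.2]), array([519.19883959, 352.49028063]))] [(array([250.8,  91.2]), array([428.41074768, 344.12276118]))]
brown [296.  48.] (array([470.7, 391.4]), 50.9, 43.5, 4.8)
brown [295. 136.] (array([478.2, 303.9]), 52.1, 39.1, 4.7)
brown [494. 250.] (array([746.8, 183.9]), 64.2, 44.9, 61.3)
blue [343.  87.] (array([516.6, 352. ]), 112.0, 44.4, -84.8)
green [251.  87.] (array([428.6, 343.9]), 113.7, 40.9, -85.1)
```

View pics/w24z.png

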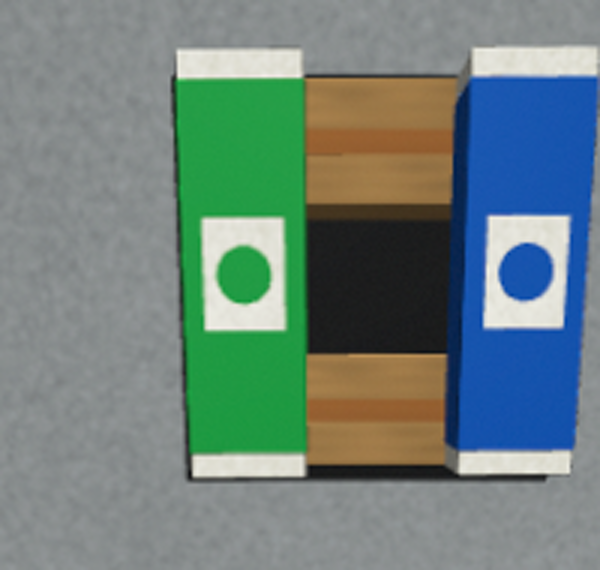

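View pics/t24.png

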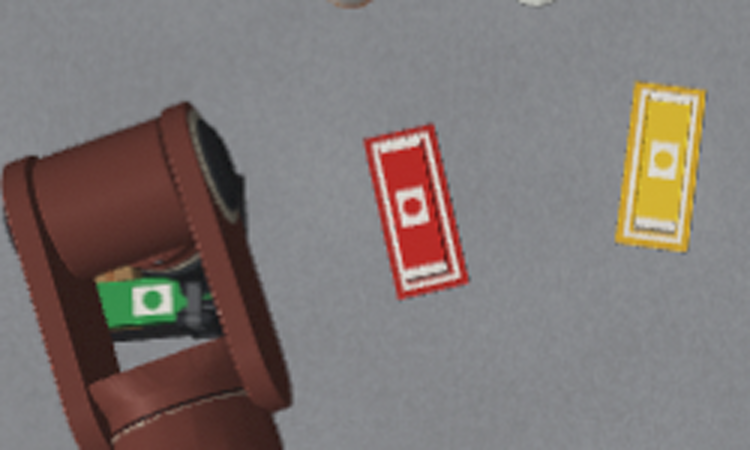

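```bash

python3 -m crank '[[0,3.5,0,0],[0,3.9,0,0],[0,3.9,0,0],[0,3.9,0,0],[0,3.9,0,0],[0,3.9,0,0],[0,3,0,0],[0,0,0,0],[0,0,0,0]]' | head -4
python3 -c "
from h import *
f=manip.grab_frame('top'); cv2.imwrite('pics/t25.png',cv2.resize(f['img'][150:300,90:350,::-1],None,fx=3,fy=3,interpolation=cv2.INTER_CUBIC))
for c,z in (('red',.036),('blue',.072),('green',.072),('yellow',.036)): print(c,dots(f,c,z))
for c,z in (('red',.004),('yellow',.004),('brown',.04),('black',.008),('blue',.072),('green',.072)):
  for k in blobs(f,c,60)[:4]: 
    q=rect(f,k,z)
    if q[1]<170 and 400<q[0][0]<600 and -200<q[0][1]<450: print(c,q)
g=manip.grab_frame('scene'); cv2.imwrite('pics/s25.png',g['img'][:,:,::-1])
"
```

```text
time: 42.43
tool_pos: [0.4781, -0.0131, 0.2075]
tool_rot: [-0.0, 0.999, 0.041, -0.0]
contact_force: [0.3, -0.2, -0.3]
red [(array([236.8, 218.4]), array([516.52395192, 114.05607887])), (array([ 26.5, 184.7]), array([614.39292639, 705.36167809]))]
blue [(array([148.6, 216.5]), array([517.36598215, 351.87870587])), (array([528.5, 212.7]), array([ 524.7918919 , -681.09212645]))]
green [(array([150.4, 249.5]), array([427.36935535, 343.21721341]))]
yellow [(array([ 63.9, 157.8]), array([692.48651865, 607.0855024 ]))]
red (array([521.5, 114.3]), 113.1, 43.9, 12.7)
yellow (array([ 567.1, -124.5]), 116.9, 44.7, -7.7)
yellow (array([ 560. , -130.6]), 164.0, 67.1, -1.2)
brown (array([472.2, 300.7]), 123.6, 47.1, 2.1)
black (array([470.7, 346.9]), 145.8, 145.7, -85.0)
black (array([478.7, 353.6]), 45.3, 36.9, 2.4)
blue (array([514.4, 351.2]), 108.6, 43.4, -84.6)
green (array([426.4, 343.3]), 109.4, 43.5, -85.0)
```

View pics/t25.png

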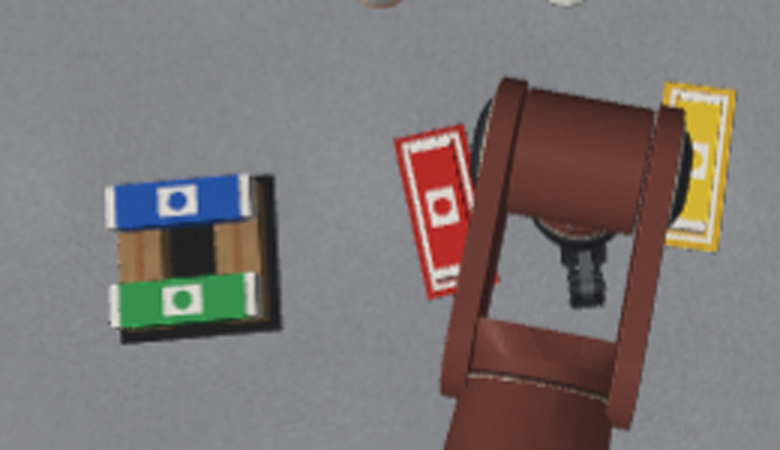

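View pics/s25.png

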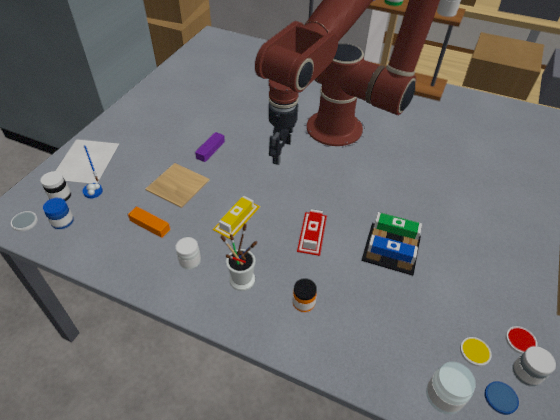

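```bash
python3 -c "
from plant import manip
print(manip.job_done())"
```

```text
the job is handed in; nothing more can be done
None
```

I took the stack apart, placed all four cartons label up, and handed the job in at about 42 s with the gripper open and clear. `job_done()` gives no verdict, so the results below are my own camera checks.

| Carton | Where it lies | Last check |
|---|---|---|
| Red | On the red mat | Centre about 1–1.5 mm off the mat's centre, yaw about 0.5° off |
| Yellow | On the yellow mat | Centre within about 0.5 mm |
| Blue | Across the brown cartons, far (+x) end | Both together: about 90 mm apart, midpoint within 1–2 mm of the board's centre, yaw within about 0.5° |
| Green | Across the brown cartons, near (−x) end | See blue |

- **Handling:** Nothing dropped or tipped. Contact forces at set-down, as read after each step, stayed below about 12 N. The jars, brush pot and the orange and purple cartons look unmoved in the last pictures.
- **Disagreements:** The top and wrist cameras differed by 1–3 mm on positions, and the wrist view read spacings about 1–2% too large. I mostly placed by the wrist view.
- **Red grasp:** The red carton sat about 1.8° twisted in the fingers, which I corrected before letting go.
- **Unconfirmed checks:** In the last top view the arm partly hid the yellow mat, so yellow rests on the earlier wrist view. The brown cartons' ends are now partly covered, so flushness follows from the measured centres and was not seen directly.

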